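# Refill the parts drawer with capacitors

### The arm

A 6-joint arm with a two-finger parallel gripper is mounted at the origin on the work surface. World frame = base frame: x ahead of the robot, y to its left, z up, the work surface at z = 0. Lengths are in mm, angles in rad, forces in N, time in s.
With the tool pointing down it reaches from about 350 to 975 mm from the base axis. Payload 7.1 kg.
Tool frame: the origin (TCP) lies midway between the tips of the shut fingers; the grasp point (between the pads) lies 19 mm behind it; z points along the fingers, y is the line along which they close (so a half turn about z gives the same grasp; the last joint's range is limited). The gripper opens to 88 mm and grips with 3 to 60 N. Pads are 20 mm wide; open, the fingers measure 115 mm over their backs; the gripper's body (75 mm by 178 mm) begins 61 mm behind the grasp point.
Start: joints at [1.323, 0.423, 1.63, -0, 1.089, -0.019], TCP at [141.724, 608.703, 222.675] pointing down, gripper open.
Joint ranges: [-3, 3], [-0.9, 2.11], [0.09, 2.58], [-1.31, 4.45], [0.11, 2.69], [-2.54, 2.54]. Speed limits (rad/s): [2.39, 2.39, 3.01, 3.14, 3.14, 3.14].

### API

Orientations are given as a rotation vector (axis times angle).
In Python, from workcell import get_obs, get_image, camera_params, close_job gives the robot as it stands.
- The arm moves only by the shell command python3 -m creep 'ROWS' [OPENING]. ROWS is a JSON object of lists of equal length, an entry for each row: "delta_pos": the shift along the tool's x, y, z in m, a list of three; "twist": the turn, a rotation vector about the tool's x, y, z in degrees, a list of three. A call has 1 to 20 rows; each row shifts and turns the commanded pose from where the row before left it, along the tool's axes as they then stand; what a row does not reach is not made up. A row lasts 1/12 s, in which the tool goes at most 41.7 mm and 7.16 degrees, less where a joint would pass 70% of its speed; a pose out of reach is approached as far as the arm can. A call with a gripper value outside its range is refused whole. OPENING is the opening, from 0 (shut) to 1 (fully open), set as the call begins (- or left out, the last holds). The fingers move at their own pace and stop on an object; the grip force is fixed at half the most. Time passes only in rows, so rows that do not move let the fingers close. It gives the time, the measured TCP pose, the force, the opening and the grip force at its end, in the units of the state.
- get_obs(): the state, without advancing time (a new reading comes with each control period).
- get_image(name): name is "scene" or "top" or "wrist"; returns (picture, depth): 480x640x3 uint8, red, green, blue; 480x640 float32, mm along the optical axis (not along the pixel's ray), 0 where there is no reading.
- camera_params(name): a dict with "camera_matrix" (3x3 intrinsics, pixels), "extrinsics" (4x4, takes a point from camera to world coordinates). Camera axes: x right, y down, z forward; pixel columns grow to the right and rows downward; lengths in mm; the calibration is good to about 2 mm. The wrist camera is an equidistant fisheye: a pixel r from the principal point sees the ray r / f radians off the axis. A picture is of the moment at which its call begins: read the wrist's pose just before it. camera_params takes no time and is no camera call; for the wrist camera it gives the pose at the moment of the call.
- close_job(): hands the job in; it is judged then, once.
The state is a dict: "t": time; "qpos": joint angles; "qvel": joint speeds; "joint_torque": joint torques, N m; "ee_pos": TCP position; "orientation": TCP orientation; "ft_force": force on the tool from outside, world axes, zero at the start; "moment": the same for the moment, N m; "width": finger opening in mm; "grasp_force": force on a finger pad.
Only numpy, scipy, OpenCV 4.12 (cv2) and the standard library are available. Lean on these libraries where they do the work, as an engineer would, in place of code of your own. Each camera call takes 0.05 s, during which the arm holds its last target. There are 200 camera calls.

### The job

Put the loose capacitors away: pour all six from the white cup into the open top drawer of the grey parts cabinet, stand the empty cup upright in the low black tray, then push the drawer fully shut. Leave the other things on the bench where they are.

Things in the scene. Friction and masses are not known exactly. Their poses are not given: they have to be found in the camera images.
- cup: White round plastic cup, loose, tapered, 85 mm high, outer diameter 52 mm at the foot and 76 mm at the rim (with a straight grip collar of 68 mm diameter from 27 to 57 mm height), wall 2.5 mm, floor 5 mm thick, 60 g, smooth. It starts upright, holding the six capacitors to about 50 mm height. Origin: centre of its underside; z up along its axis to the mouth.
- cup_rim (a point): Centre of the cup's mouth, 85 mm above its underside.
- drawer_floor (a point): Point on the inner floor of the top drawer (starts pulled out), moving with it, about the middle of the part open from above; x points into the cabinet, z up. The floor runs from x = -57 to 117 mm, y = -74 to 74 mm. Walls: 6 mm thick, 43 mm high above the floor; front panel: outer face at x = -78 mm, top edge 52 mm up. The rear part is under the cabinet.
- cab_drawer0_handle (a point): Middle of the top drawer's dark bar handle (95 mm long, along y), 35 mm before the front panel and 113 mm before drawer_floor, 27 mm above the drawer's floor. Pushing here, or on the front panel, shuts the drawer.
- cab_drawer0 (a joint): How far the top drawer is pulled out of the cabinet, m: 0 fully shut, up to 0.149. It slides along the cabinet's x with about 1 N of friction. The fixed grey cabinet is 220 mm deep, 190 mm wide and 150 mm high, its front faces -x at its yaw, and it has a second drawer below that stays shut.
- tray: Low black square plastic tray, fixed, 140 x 140 mm outside, 12 mm high, wall and floor 4 mm thick, empty. Origin: centre of its underside.
- cap0: One of six alike capacitors in the cup: black upright cylinder with a silver top, 17 mm in diameter, 22 mm long, 15 g, loose. Origin: centre of its underside, z along its axis.
- cap1: One of six alike capacitors in the cup: black upright cylinder with a silver top, 17 mm in diameter, 22 mm long, 15 g, loose. Origin: centre of its underside, z along its axis.
- cap2: One of six alike capacitors in the cup: black upright cylinder with a silver top, 17 mm in diameter, 22 mm long, 15 g, loose. Origin: centre of its underside, z along its axis.
- cap3: One of six alike capacitors in the cup: black upright cylinder with a silver top, 17 mm in diameter, 22 mm long, 15 g, loose. Origin: centre of its underside, z along its axis.
- cap4: One of six alike capacitors in the cup: black upright cylinder with a silver top, 17 mm in diameter, 22 mm long, 15 g, loose. Origin: centre of its underside, z along its axis.
- cap5: One of six alike capacitors in the cup: black upright cylinder with a silver top, 17 mm in diameter, 22 mm long, 15 g, loose. Origin: centre of its underside, z along its axis.
- spool: Bystander: spool of solder wire with red flanges, 60 mm diameter, 60 mm high, loose. Origin: centre of its underside.
- heatsink: Bystander: finned aluminium heat sink, 60 x 50 x 30 mm, loose. Origin: centre of its underside.
- screwdriver: Bystander: screwdriver with a yellow handle, 170 mm long, lying, loose. Origin near its middle, x along it.
- meter: Bystander: yellow multimeter lying on its back, 150 x 80 x 41 mm, loose. Origin: centre of its underside.
- tweezers: Bystander: steel tweezers lying flat, 120 mm long, 6 mm thick, loose. Origin: its middle.
Things that resemble listed ones, but are neither listed nor needed, are in the scene too. Of the things shaped like the tray, the black one is meant.

How it is judged:
By the outcome, as a careful person would: the job done as asked, in the order asked, and still so for the second after the job is handed in, with the robot touching nothing.
It also fails if it takes over 69 s, if anything falls off the work surface, if the arm or the gripper's body presses on something with over 40 N, if the wrist force passes 120 N, or if a joint passes its speed limit or range.

## Working session

There is one attempt and no reset: what is moved stays moved. The work goes in short steps, Python scripts to look and compute and a shell command to move; the robot and the scene stay as the last step left them, time stands still between calls to the robot, and variables do not carry over. Pictures are saved under pics/ and viewed, at most 10 in all, crops included, and the job is handed in when it is done.

```bash
mkdir -p pics
cat > h.py <<'E'
import numpy as np, cv2
from workcell import *
def snap(n,f):
    P=camera_params(n); im,d=get_image(n); cv2.imwrite('pics/%s.png'%f,im[:,:,::-1]); np.savez('/tmp/%s.npz'%f,im=im,d=d,K=P['camera_matrix'],T=P['extrinsics']); return im,d
def cloud(f):
    z=np.load('/tmp/%s.npz'%f); K,T,d=z['K'],z['T'],z['d']; v,u=np.mgrid[:480,:640]
    p=np.stack([(u-K[0,2])/K[0,0]*d,(v-K[1,2])/K[1,1]*d,d],-1); return p@T[:3,:3].T+T[:3,3], d>0, z['im']
E
python3 - <<'E'
from h import *
snap('scene','s0'); snap('top','t0'); o=get_obs(); print(o['t'],o['orientation'],o['width'])
print(camera_params('top'))
E
```

```text
0.1 [-3.58530815e-01 -3.12086979e+00  2.08252020e-03] 88.00565984994596
{'camera_matrix': array([[498.02764311,   0.        , 319.24701682],
       [  0.        , 498.02764311, 240.32799819],
       [  0.        ,   0.        ,   1.        ]]), 'extrinsics': array([[-1.21381974e-03, -9.95550648e-01,  9.42201361e-02,
         3.89395509e+02],
       [-9.99840397e-01,  2.88764198e-03,  1.76307094e-02,
         3.44459833e+01],
       [-1.78243382e-02, -9.41836978e-02, -9.95395260e-01,
         1.38181658e+03],
       [ 0.00000000e+00,  0.00000000e+00,  0.00000000e+00,
         1.00000000e+00]])}
```

View pics/s0.png

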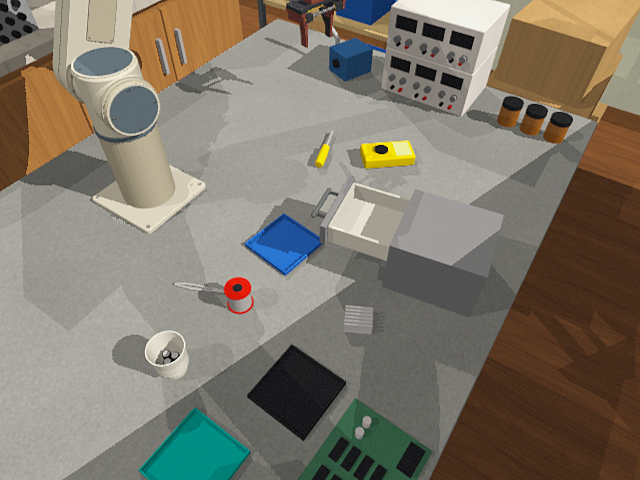

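View pics/t0.png

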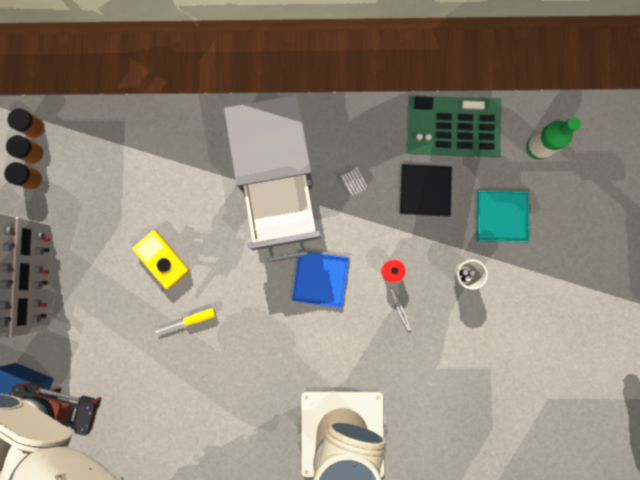

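Tray-shaped things in the top view: black (426,190), blue (321,279) and teal (503,215). The black one is meant, as the description says. The white cup at (471,275) is the only cup and holds the capacitors. The open drawer is at (280,215).

Run:
```python
from h import *
p,ok,im=cloud('t0')
def show(n,m,):
    q=p[m]; print(n,len(q),'med',np.median(q,0).round(1),'min',q.min(0).round(1),'max',q.max(0).round(1)); return q
def box(u0,u1,v0,v1):
    m=np.zeros(ok.shape,bool); m[v0:v1,u0:u1]=1; return m&ok
Z=p[...,2]
b=box(450,495,250,300)
q=show('rim',b&(Z>78)&(Z<95)); c=cv2.minEnclosingCircle(q[:,:2].astype(np.float32)); print(c)
q=show('caps',b&(Z>10)&(Z<65)&(im.max(2)<140))
g=im.max(2)<50
q=show('tray',box(395,460,155,225)&g); print(cv2.minAreaRect(q[:,:2].astype(np.float32)))
q=show('cabtop',box(215,320,95,190)&(Z>140)); print(cv2.minAreaRect(q[:,:2].astype(np.float32)))
q=show('drawer',box(235,330,180,250)&(Z>60)&(Z<140)&(im.min(2)>60));print(np.histogram(q[:,2],bins=range(60,145,5)))
q=show('front',box(240,325,225,252)&(Z>105)&(Z<140)); print(cv2.minAreaRect(q[:,:2].astype(np.float32)))
q=show('handle',box(255,315,240,268)&(Z>70)&(Z<125)&(im.max(2)<110)); print(cv2.minAreaRect(q[:,:2].astype(np.float32)))
q=show('spool',box(375,412,255,290)&(Z>40)); 
q=show('heat',box(335,375,160,200)&(Z>15)); 
A=cv2.resize(im[80:320,210:540],None,fx=2.4,fy=2.4,interpolation=cv2.INTER_CUBIC)
cv2.imwrite('pics/c0.png',A[:,:,::-1])
```

```text
rim 131 med [ 421.1 -351.7   84.3] min [ 387.5 -374.3   78.1] max [ 459.8 -300.3   92. ]
((423.4688720703125, -337.6881103515625), 38.1083869934082)
caps 220 med [ 422.2 -349.2   33.2] min [ 392.9 -420.4   10.1] max [ 474.7 -304.2   60.4]
tray 2377 med [ 660.5 -238.8    4.7] min [ 587.5 -308.6   -5.6] max [ 730.8 -167.6   19.5]
((659.3465576171875, -237.30943298339844), (137.76463317871094, 139.67015075683594), 87.74422454833984)
cabtop 5936 med [760.9 188.8 150.3] min [645.9  79.2 140.1] max [879.9 299.9 158.9]
((762.8970947265625, 189.25570678710938), (207.5487823486328, 190.48667907714844), 9.84247875213623)
drawer 4159 med [585.1 163.   86.2] min [487.1  54.6  65.6] max [675.4 265.5 140. ]
(array([   0,    5,   18,   93, 1418, 1458,  141,   30,   20,   38,   45,
         59,   71,  268,  170,  325]), array([ 60,  65,  70,  75,  80,  85,  90,  95, 100, 105, 110, 115, 120,
       125, 130, 135, 140]))
front 711 med [511.2 151.  133.4] min [481.7  54.6 105.2] max [549.3 233.6 140. ]
((514.82470703125, 144.05792236328125), (178.68777465820312, 66.61461639404297), 89.18452453613281)
handle 187 med [493.1 146.6 114.3] min [456.7  84.3  79.6] max [513.2 220.  124.6]
((481.7142333984375, 148.84820556640625), (41.14192199707031, 137.75462341308594), 9.520648956298828)
spool 398 med [ 432.6 -140.1   60.5] min [ 406.1 -169.3   50.3] max [ 461.7 -110.9   70.2]
heat 251 med [681.3 -37.6  27.9] min [644.9 -71.2  15.1] max [717.9  -4.6  36.6]
```

View pics/c0.png

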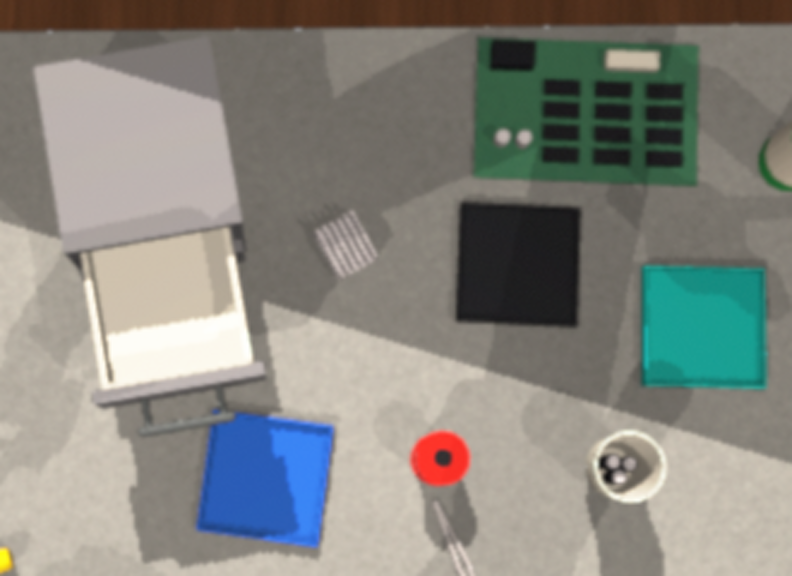

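The crop confirms it: the black tray is at (518,264), next to the teal (704,325) and blue (265,478) ones. The white cup with the capacitors is at (628,466). I'll swing the arm round to the cup side at transit height.

```bash
python3 -m creep '{"delta_pos":[[-0.02,-0.002,0],[-0.039,-0.0035,0],[-0.039,-0.0035,0],[-0.039,-0.0035,0],[-0.039,-0.0035,0],[-0.039,-0.0035,0],[-0.039,-0.0035,0],[-0.039,-0.0035,0],[-0.039,-0.0035,0],[-0.039,-0.0035,0],[-0.038,-0.0035,0],[-0.038,-0.0035,0],[-0.038,-0.0035,0],[-0.037,-0.0035,0],[-0.037,-0.0035,0],[-0.037,-0.0035,0],[-0.036,-0.0035,0],[-0.036,-0.0035,0],[-0.036,-0.0035,0],[-0.036,-0.0035,0]],"twist":[[0,0,1.8],[0,0,3.6],[0,0,3.6],[0,0,3.6],[0,0,3.6],[0,0,3.6],[0,0,3.6],[0,0,3.6],[0,0,3.6],[0,0,3.6],[0,0,3.6],[0,0,3.6],[0,0,3.6],[0,0,3.6],[0,0,3.6],[0,0,3.6],[0,0,3.6],[0,0,3.6],[0,0,3.6],[0,0,3.6]]}' 1
cat >> h.py <<'E'
from scipy.spatial.transform import Rotation as Ro
def Rt(az,pitch,roll=0):
    "tool z at azimuth az, pitch deg below horizontal, x up, then roll about tool z"
    a,p=np.radians([az,pitch]); z=np.array([np.cos(p)*np.cos(a),np.cos(p)*np.sin(a),-np.sin(p)])
    y=np.cross(z,[0,0,1]); y/=np.linalg.norm(y); x=np.cross(y,z)
    return Ro.from_matrix(np.stack([x,y,z],1))*Ro.from_euler('z',roll,degrees=True)
def plan(grasp,R,n,rot_first=False):
    "rows (constant screw-free: straight line, even twist) to bring grasp point and R; prints per-row mm and deg for n rows"
    o=get_obs(); C=Ro.from_rotvec(o['orientation']); tcp=np.array(grasp)+19*R.as_matrix()[:,2]
    w=(C.inv()*R).as_rotvec(degrees=True); d=tcp-np.array(o['ee_pos'])
    print('t',o['t'],'q',np.round(o['qpos'],2),'tcp',np.round(o['ee_pos'],1),'F',np.round(o['ft_force'],1),'w',round(o['width'],1))
    print('total twist',w.round(2),'dist',d.round(1),'local',C.inv().apply(d).round(1))
    for i in range(n):
        A=C*Ro.from_rotvec(w*i/n,degrees=True); print(A.inv().apply(d/n).round(1).tolist(),end=' ')
    print('\ntwist/row',(w/n).round(2))
E
python3 - <<'E'
from h import *
plan((351,-424,107),Rt(50,30),20)
# drawer geometry
p,ok,im=cloud('t0'); a=np.radians(9.84); ex=np.array([np.cos(a),np.sin(a),0]); ey=np.array([-np.sin(a),np.cos(a),0])
m=ok.copy(); m[:]=0; m[175:262,235:330]=1; m&=ok&(p[...,2]>60); q=p[m]
s,t,z=q@ex,q@ey,q[:,2]
for lo in range(450,700,10):
    k=(s>lo)&(s<lo+10)&(z<145)
    if k.sum()>5: print(lo,k.sum(),'z',np.percentile(z[k],[5,50,95]).round(),'y',np.percentile(t[k],[1,50,99]).round())
k=(z>125)&(z<142)&(s<560); print('front',np.percentile(s[k],[1,5,20,50,80,95]).round(),np.percentile(t[k],[1,50,99]).round())
E
```

```text
t: 1.77
ee_pos: [580.1, 64.1, 222.3]
orientation: [-2.092, -2.344, 0.0]
ft_force: [0.4, 0.1, -0.1]
width: 87.9
grasp_force: 0.0
t 1.7667 q [ 0.09  0.36  1.72 -0.    1.05 -0.02] tcp [580.1  64.1 222.3] F [ 0.4  0.1 -0.1] w 87.9
total twist [-24.32  56.56  42.08] dist [-218.5 -475.5 -124.8] local [-447.7 -271.   124.9]
[-22.4, -13.5, 6.2] [-23.1, -12.8, 4.8] [-23.8, -12.1, 3.4] [-24.4, -11.2, 2.0] [-24.8, -10.4, 0.5] [-25.2, -9.4, -0.9] [-25.4, -8.5, -2.3] [-25.6, -7.5, -3.8] [-25.6, -6.4, -5.2] [-25.5, -5.4, -6.6] [-25.3, -4.3, -7.9] [-25.1, -3.2, -9.3] [-24.7, -2.0, -10.5] [-24.2, -0.9, -11.8] [-23.6, 0.2, -13.0] [-22.9, 1.4, -14.1] [-22.1, 2.5, -15.2] [-21.2, 3.6, -16.2] [-20.2, 4.7, -17.1] [-19.2, 5.8, -18.0] 
twist/row [-1.22  2.83  2.1 ]
470 11 z [111. 115. 117.] y [20. 50. 90.]
480 157 z [113. 117. 121.] y [  5.  55. 106.]
490 27 z [111. 114. 118.] y [ 12.  20. 100.]
500 25 z [113. 115. 120.] y [ 12.  92. 100.]
510 126 z [ 86. 115. 136.] y [-31.  65. 142.]
520 344 z [ 96. 137. 141.] y [-35.  52. 145.]
530 244 z [125. 134. 141.] y [-32.  56. 144.]
540 119 z [ 82.  87. 130.] y [-24.  54. 134.]
550 242 z [ 82.  86. 127.] y [-23.  61. 134.]
560 239 z [ 81.  85. 127.] y [-23.  60. 134.]
570 243 z [ 81.  86. 127.] y [-22.  58. 134.]
580 233 z [ 81.  85. 127.] y [-23.  59. 135.]
590 236 z [ 81.  85. 126.] y [-22.  59. 133.]
600 238 z [ 81.  85. 128.] y [-24.  56. 134.]
610 240 z [ 81.  85. 127.] y [-22.  60. 134.]
620 232 z [ 81.  86. 128.] y [-22.  60. 133.]
630 237 z [ 81.  86. 128.] y [-23.  59. 134.]
640 238 z [ 82.  85. 128.] y [-23.  59. 134.]
650 231 z [ 82.  86. 128.] y [-22.  57. 133.]
660 247 z [ 78.  85. 127.] y [-32.  56. 140.]
670 255 z [ 75.  85. 127.] y [-34.  54. 145.]
680 310 z [ 80.  86. 142.] y [-38.  61. 150.]
690 89 z [81. 85. 90.] y [-16.  58. 131.]
front [520. 520. 523. 529. 537. 544.] [-34.  57. 145.]
```

```bash
python3 -m creep '{"delta_pos":[[-0.0224,-0.0135,0.0015],[-0.0233,-0.0126,0.0003],[-0.024,-0.0118,-0.001],[-0.0245,-0.011,-0.0022],[-0.025,-0.0101,-0.0035],[-0.0253,-0.0092,-0.0047],[-0.0255,-0.0082,-0.006],[-0.0255,-0.0072,-0.0072],[-0.0254,-0.0061,-0.0085],[-0.0251,-0.0051,-0.0097],[-0.0247,-0.004,-0.011],[-0.0243,-0.0029,-0.012],[-0.0237,-0.0018,-0.013],[-0.023,-0.0007,-0.014],[-0.022,0.0004,-0.015],[-0.021,0.0015,-0.016],[-0.02,0.0026,-0.017],[-0.019,0.0037,-0.018],[-0.018,0.0048,-0.0187],[-0.017,0.0058,-0.0195]],"twist":[[-1.22,2.83,2.1],[-1.22,2.83,2.1],[-1.22,2.83,2.1],[-1.22,2.83,2.1],[-1.22,2.83,2.1],[-1.22,2.83,2.1],[-1.22,2.83,2.1],[-1.22,2.83,2.1],[-1.22,2.83,2.1],[-1.22,2.83,2.1],[-1.22,2.83,2.1],[-1.22,2.83,2.1],[-1.22,2.83,2.1],[-1.22,2.83,2.1],[-1.22,2.83,2.1],[-1.22,2.83,2.1],[-1.22,2.83,2.1],[-1.22,2.83,2.1],[-1.22,2.83,2.1],[-1.22,2.83,2.1]]}'
python3 - <<'E'
from h import *
plan((351,-424,107),Rt(50,30),4)
E
```

```text
t: 3.43
ee_pos: [359.7, -422.8, 162.2]
orientation: [-2.176, -1.017, -1.263]
ft_force: [0.9, -0.8, 0.3]
width: 87.6
grasp_force: 0.0
t 3.4333 q [-1.3   0.75  1.65  0.8   1.54 -0.98] tcp [ 359.7 -422.8  162.2] F [ 0.9 -0.8  0.3] w 87.6
total twist [-0.06 -0.23  0.07] dist [  1.8  11.4 -64.7] local [-51.3  -5.9  40.8]
[-12.8, -1.5, 10.2] [-12.8, -1.5, 10.2] [-12.8, -1.5, 10.2] [-12.8, -1.5, 10.2] 
twist/row [-0.02 -0.06  0.02]
```

```bash
python3 -m creep '{"delta_pos":[[-0.0128,-0.0015,0.0102],[-0.0128,-0.0015,0.0102],[-0.0128,-0.0015,0.0102],[-0.0128,-0.0015,0.0102],[0,0,0]],"twist":[[0,0,0],[0,0,0],[0,-0.1,0],[0,-0.1,0],[0,0,0]]}'
python3 - <<'E'
from h import *
snap('scene','s1'); snap('top','t1'); plan((423.5,-337.7,42),Rt(50,30),1)
for f in ('s1','t1'):
    p,ok,im=cloud(f); Z=p[...,2]; m=ok&(Z>79)&(Z<90)&(abs(p[...,0]-423)<45)&(abs(p[...,1]+338)<45); q=p[m]; print(f,cv2.minEnclosingCircle(q[:,:2].astype(np.float32)),np.median(q[:,2]))
p,ok,im=cloud('s1'); A=cv2.resize(im[260:440,60:300],None,fx=3,fy=3); cv2.imwrite('pics/c1.png',A[:,:,::-1])
E
```

```text
t: 3.85
ee_pos: [362.4, -406.9, 95.0]
orientation: [-2.176, -1.02, -1.254]
ft_force: [-0.4, 0.8, 0.1]
width: 87.9
grasp_force: 0.0
t 3.95 q [-1.29  0.84  1.67  0.81  1.46 -1.05] tcp [ 362.9 -408.8   97.6] F [ 0.4 -0.5  0.1] w 87.9
total twist [-0.27  0.05  0.16] dist [ 71.2  83.7 -65.1] local [ -1.4   1.3 127.7]
[-1.4, 1.3, 127.7] 
twist/row [-0.27  0.05  0.16]
s1 ((423.2206726074219, -337.7425842285156), 38.68585968017578) 82.60784802011494
t1 ((423.2344055175781, -337.9342041015625), 37.792667388916016) 84.29009031196983
```

View pics/c1.png

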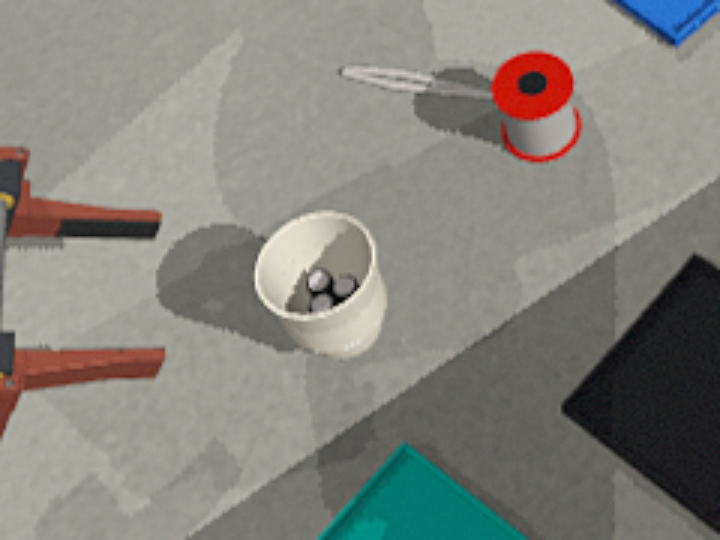

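The open fingers, around (110,225) and (110,365) in the crop, straddle the line to the cup at (320,280). I'll go straight in and close.

```bash
python3 -m creep '{"delta_pos":[[-0.0007,0.0006,0.015],[-0.0007,0.0007,0.02],[0,0,0.02],[0,0,0.02],[0,0,0.018],[0,0,0.014],[0,0,0.0117],[0,0,0.009],[0,0,0],[0,0,0]],"twist":[[-0.13,0,0.1],[-0.13,0,0.06],[0,0,0],[0,0,0],[0,0,0],[0,0,0],[0,0,0],[0,0,0],[0,0,0],[0,0,0]]}' && python3 -m creep '{"delta_pos":[[0,0,0],[0,0,0],[0,0,0],[0,0,0],[0,0,0],[0,0,0],[0,0,0],[0,0,0]],"twist":[[0,0,0],[0,0,0],[0,0,0],[0,0,0],[0,0,0],[0,0,0],[0,0,0],[0,0,0]]}' 0.5
python3 - <<'E'
from h import *
plan((423.5,-337.7,200),Rt(50,30),1)
E
```

```text
t: 4.78
ee_pos: [434.2, -327.0, 32.7]
orientation: [-2.184, -1.018, -1.259]
ft_force: [0.6, -0.9, -0.2]
width: 88.0
grasp_force: 0.0
t: 5.45
ee_pos: [434.1, -327.4, 33.0]
orientation: [-2.184, -1.017, -1.26]
ft_force: [-1.0, -2.4, 3.2]
width: 67.9
grasp_force: 30.0
t 5.45 q [-1.13  0.91  1.77  0.96  1.28 -1.14] tcp [ 434.1 -327.4   33. ] F [-1.  -2.4  3.2] w 67.9
total twist [0.16 0.1  0.04] dist [  0.    2.3 157.5] local [137.1  -1.2 -77.4]
[137.1, -1.2, -77.4] 
twist/row [0.16 0.1  0.04]
```

```bash
python3 -m creep '{"delta_pos":[[0.008,0,-0.0045],[0.016,0,-0.009],[0.025,0,-0.014],[0.03,0,-0.017],[0.03,0,-0.017],[0.03,0,-0.017],[0.02,0,-0.011],[0.01,0,-0.006],[0,0,0]],"twist":[[0,0,0],[0,0,0],[0,0,0],[0,0,0],[0,0,0],[0,0,0],[0,0,0],[0,0,0],[0,0,0]]}'
python3 - <<'E'
from h import *
plan((559,141,290),Rt(100,20),20)
E
```

```text
t: 6.2
ee_pos: [435.6, -325.8, 229.1]
orientation: [-2.186, -1.022, -1.26]
ft_force: [1.0, 0.5, -2.1]
width: 67.5
grasp_force: 30.0
t 6.2 q [-1.13  0.58  1.79  0.91  1.46 -0.88] tcp [ 435.6 -325.8  229.1] F [ 1.   0.5 -2.1] w 67.5
total twist [ 45.53   9.7  -21.01] dist [120.3 484.4  54.4] local [ 273.6 -219.5  359.2]
[13.7, -11.0, 18.0] [13.7, -10.0, 18.5] [13.7, -9.0, 19.0] [13.7, -8.0, 19.4] [13.7, -7.0, 19.9] [13.6, -5.9, 20.2] [13.6, -4.8, 20.6] [13.5, -3.8, 20.8] [13.4, -2.7, 21.1] [13.2, -1.6, 21.3] [13.1, -0.5, 21.4] [12.9, 0.6, 21.5] [12.7, 1.7, 21.6] [12.4, 2.7, 21.6] [12.2, 3.8, 21.6] [11.9, 4.9, 21.5] [11.7, 6.0, 21.4] [11.4, 7.0, 21.2] [11.0, 8.1, 21.0] [10.7, 9.1, 20.8] 
twist/row [ 2.28  0.48 -1.05]
```

```bash
python3 -m creep '{"delta_pos":[[0.0137,-0.011,0.018],[0.0137,-0.010,0.0185],[0.0137,-0.009,0.019],[0.0137,-0.008,0.0194],[0.0137,-0.007,0.0199],[0.0136,-0.0059,0.0202],[0.0136,-0.0048,0.0206],[0.0135,-0.0038,0.0208],[0.0134,-0.0027,0.0211],[0.0132,-0.0016,0.0213],[0.0131,-0.0005,0.0214],[0.0129,0.0006,0.0215],[0.0127,0.0017,0.0216],[0.0124,0.0027,0.0216],[0.0122,0.0038,0.0216],[0.0119,0.0049,0.0215],[0.0117,0.006,0.0214],[0.0114,0.007,0.0212],[0.011,0.0081,0.021],[0.0107,0.0091,0.0208]],"twist":[[2.28,0.48,-1.05],[2.28,0.48,-1.05],[2.28,0.48,-1.05],[2.28,0.48,-1.05],[2.28,0.48,-1.05],[2.28,0.48,-1.05],[2.28,0.48,-1.05],[2.28,0.48,-1.05],[2.28,0.48,-1.05],[2.28,0.48,-1.05],[2.28,0.48,-1.05],[2.28,0.48,-1.05],[2.28,0.48,-1.05],[2.28,0.48,-1.05],[2.28,0.48,-1.05],[2.28,0.48,-1.05],[2.28,0.48,-1.05],[2.28,0.48,-1.05],[2.28,0.48,-1.05],[2.28,0.48,-1.05]]}'
python3 - <<'E'
from h import *
plan((559,141,240),Rt(100,0,50),10)
E
```

```text
t: 7.87
ee_pos: [555.1, 160.2, 280.6]
orientation: [-1.305, -1.554, -0.911]
ft_force: [1.1, 0.4, -1.5]
width: 68.0
grasp_force: 30.0
t 7.8667 q [-0.22  0.61  1.72  1.05  1.61 -0.83] tcp [555.1 160.2 280.6] F [ 1.1  0.4 -1.5] w 68.0
total twist [ 8.43 18.58 49.2 ] dist [  0.6  -0.5 -40.6] local [-38.4   0.8  13.2]
[-3.8, 0.1, 1.3] [-3.9, 0.4, 1.2] [-3.8, 0.8, 1.1] [-3.8, 1.1, 0.9] [-3.7, 1.5, 0.8] [-3.6, 1.8, 0.6] [-3.4, 2.1, 0.5] [-3.3, 2.4, 0.4] [-3.1, 2.7, 0.2] [-2.8, 2.9, 0.1] 
twist/row [0.84 1.86 4.92]
```

```bash
python3 -m creep '{"delta_pos":[[-0.0038,0.0001,0.0013],[-0.0039,0.0004,0.0012],[-0.0038,0.0008,0.0011],[-0.0038,0.0011,0.0009],[-0.0037,0.0015,0.0008],[-0.0036,0.0018,0.0006],[-0.0034,0.0021,0.0005],[-0.0033,0.0024,0.0004],[-0.0031,0.0027,0.0002],[-0.0028,0.0029,0.0001],[0,0,0]],"twist":[[0.84,1.86,4.92],[0.84,1.86,4.92],[0.84,1.86,4.92],[0.84,1.86,4.92],[0.84,1.86,4.92],[0.84,1.86,4.92],[0.84,1.86,4.92],[0.84,1.86,4.92],[0.84,1.86,4.92],[0.84,1.86,4.92],[0,0,0]]}'
python3 - <<'E'
from h import *
plan((559,141,228),Rt(100,0,145),10)
E
```

```text
t: 8.78
ee_pos: [555.0, 158.7, 238.4]
orientation: [-1.438, -0.662, -0.408]
ft_force: [-0.1, -0.1, -2.2]
width: 67.8
grasp_force: 30.0
t 8.7833 q [-0.26  0.85  1.71  1.21  1.8  -0.15] tcp [555.  158.7 238.4] F [-0.1 -0.1 -2.2] w 67.8
total twist [-0.15 -0.19 94.62] dist [  0.7   1.  -10.4] local [-5.9  8.6  0.8]
[-0.6, 0.9, 0.1] [-0.4, 0.9, 0.1] [-0.3, 1.0, 0.1] [-0.1, 1.0, 0.1] [0.1, 1.0, 0.1] [0.2, 1.0, 0.1] [0.4, 1.0, 0.1] [0.5, 0.9, 0.1] [0.7, 0.8, 0.1] [0.8, 0.7, 0.1] 
twist/row [-0.01 -0.02  9.46]
```

Run:
```python
from h import *
im,d=snap('scene','s2'); A=cv2.resize(im[100:340,250:570],None,fx=2.4,fy=2.4); cv2.imwrite('pics/c2.png',A[:,:,::-1])
plan((558,166,240),Rt(100,0,50),2)
```

```text
t 8.8333 q [-0.26  0.85  1.71  1.21  1.8  -0.15] tcp [555.4 158.7 239.4] F [ 0.3  0.  -0.4] w 67.9
total twist [ 0.08 -0.13 -0.03] dist [-0.7 26.   0.6] local [ 3.3  1.9 25.8]
[1.6, 1.0, 12.9] [1.6, 1.0, 12.9] 
twist/row [ 0.04 -0.06 -0.01]
```

View pics/c2.png

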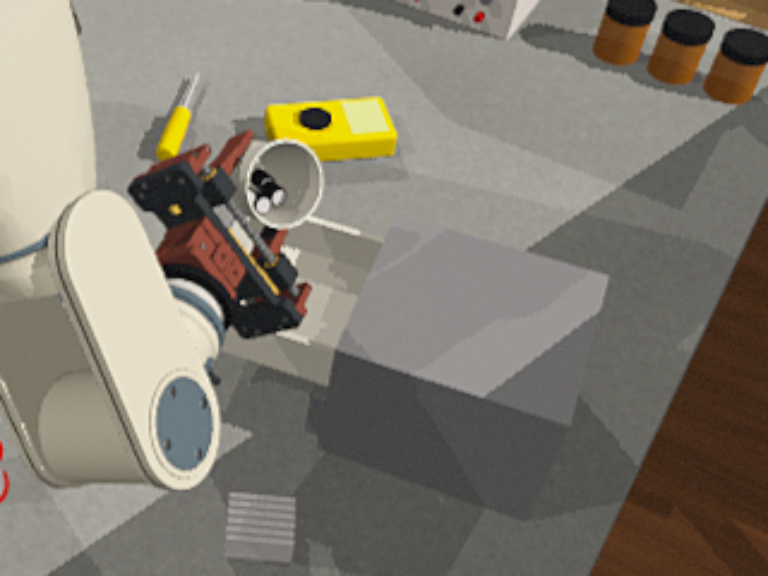

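The cup mouth, around (290,185) in the crop, tilts toward the cabinet over the drawer with the capacitors still inside. The gripper clears the cabinet. I'll shift 26 mm in, then roll.

```bash
python3 -m creep '{"delta_pos":[[0.0016,0.001,0.013],[0.0016,0.001,0.013],[0,0,0],[0,0,0],[0,0,0],[0,0,0],[0,0,0],[0,0,0],[0,0,0],[0,0,0],[0,0,0],[0,0,0],[0,0,0],[0,0,0],[0,0,0],[0,0,0],[0,0,0],[0,0,0],[0,0,0],[0,0,0]],"twist":[[0,0,0],[0,0,0],[0,0,5],[0,0,5],[0,0,5],[0,0,5],[0,0,5],[0,0,5],[0,0,5],[0,0,5],[0,0,5],[0,0,5],[0,0,5],[0,0,5],[0,0,5],[0,0,5],[0,0,5],[0,0,5],[0,0,5],[0,0,5]]}'
python3 -m creep '{"delta_pos":[[0,0,0],[0,0,0],[0,0,0],[0,0,0],[0,0,0],[0,0,0],[0,0,0],[0,0,0],[0,0,0],[0,0,0]],"twist":[[0,0,5],[0,0,4],[0,0,0],[0,0,0],[0,0,0],[0,0,0],[0,0,0],[0,0,0],[0,0,0],[0,0,0]]}'
python3 - <<'E'
from h import *
im,d=snap('scene','s3'); im2,_=snap('top','t3'); A=cv2.resize(im[100:340,250:500],(600,576)); cv2.imwrite('pics/c3.png',np.hstack([A,cv2.resize(im2[160:280,225:265+60],(200,240))[:0].reshape(0,200,3) if 0 else np.zeros((576,1,3),np.uint8)])[:,:,::-1])
plan((558,166,290),Rt(100,20,0),20)
E
```

```text
t: 10.5
ee_pos: [555.5, 186.2, 243.4]
orientation: [-1.534, 0.558, 0.813]
ft_force: [0.8, 0.1, 0.5]
width: 67.9
grasp_force: 30.0
t: 11.33
ee_pos: [555.6, 184.7, 242.6]
orientation: [-1.503, 0.684, 0.93]
ft_force: [-0.9, 0.3, -0.2]
width: 68.2
grasp_force: 30.0
t 11.4333 q [-0.21  0.84  1.72  1.24  1.78  1.58] tcp [555.7 184.6 242.6] F [ 0.2 -0.3  0.2] w 68.2
total twist [ -25.79   -7.41 -146.88] dist [-0.8 -1.  40.9] local [-35.5 -20.4  -0.9]
[-1.8, -1.0, -0.0] [-1.6, -1.2, -0.1] [-1.5, -1.4, -0.1] [-1.3, -1.6, -0.1] [-1.1, -1.8, -0.1] [-0.8, -1.9, -0.2] [-0.6, -2.0, -0.2] [-0.3, -2.0, -0.3] [-0.1, -2.0, -0.3] [0.2, -2.0, -0.3] [0.4, -2.0, -0.4] [0.7, -1.9, -0.4] [0.9, -1.8, -0.5] [1.1, -1.6, -0.5] [1.3, -1.5, -0.6] [1.5, -1.3, -0.6] [1.6, -1.0, -0.6] [1.8, -0.8, -0.7] [1.8, -0.6, -0.7] [1.9, -0.3, -0.7] 
twist/row [-1.29 -0.37 -7.34]
```

View pics/c3.png

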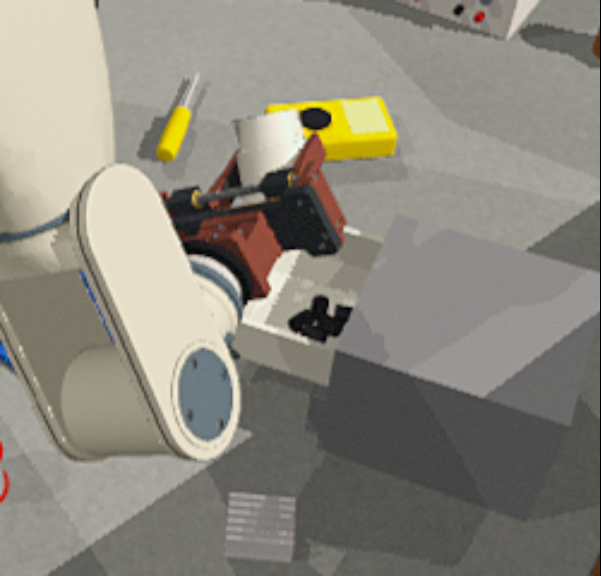

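The capacitors lie in the drawer near crop (320,320) and the cup is inverted. I'll roll it back upright, then count.

```bash
python3 -m creep '{"delta_pos":[[0,0,0],[0,0,0],[0,0,0],[0,0,0],[0,0,0],[0,0,0],[0,0,0],[0,0,0],[0,0,0],[0,0,0],[0,0,0],[0,0,0],[0,0,0],[0,0,0],[0,0,0],[0,0,0],[0,0,0],[0,0,0],[0,0,0],[0,0,0]],"twist":[[0,0,-5],[0,0,-7],[0,0,-7],[0,0,-7],[0,0,-7],[0,0,-7],[0,0,-7],[0,0,-7],[0,0,-7],[0,0,-7],[0,0,-7],[0,0,-7],[0,0,-7],[0,0,-7],[0,0,-7],[0,0,-7],[0,0,-7],[0,0,-7],[0,0,-7],[0,0,-7]]}'
python3 - <<'E'
from h import *
plan((640,-100,250),Rt(75,30,0),16)
E
```

```text
t: 13.1
ee_pos: [555.7, 184.6, 242.6]
orientation: [-1.175, -1.163, -0.944]
ft_force: [-0.1, 0.0, -0.5]
width: 67.8
grasp_force: 30.0
t 13.1 q [-0.21  0.84  1.72  1.24  1.78 -0.84] tcp [555.7 184.6 242.6] F [-0.1  0.  -0.5] w 67.8
total twist [-26.85 -27.14  -3.56] dist [  88.6 -268.8   -2.1] local [   5.3   41.  -279.9]
[0.3, 2.6, -17.5] [-0.2, 3.1, -17.4] [-0.7, 3.6, -17.3] [-1.3, 4.1, -17.2] [-1.8, 4.6, -17.0] [-2.3, 5.1, -16.8] [-2.8, 5.5, -16.6] [-3.3, 6.0, -16.3] [-3.8, 6.5, -16.0] [-4.3, 6.9, -15.7] [-4.8, 7.4, -15.4] [-5.3, 7.8, -15.0] [-5.7, 8.2, -14.6] [-6.2, 8.6, -14.2] [-6.7, 9.0, -13.7] [-7.1, 9.3, -13.2] 
twist/row [-1.68 -1.7  -0.22]
```

```bash
python3 -m creep '{"delta_pos":[[0.0003,0.0026,-0.0175],[-0.0002,0.0031,-0.0174],[-0.0007,0.0036,-0.0173],[-0.0013,0.0041,-0.0172],[-0.0018,0.0046,-0.017],[-0.0023,0.0051,-0.0168],[-0.0028,0.0055,-0.0166],[-0.0033,0.006,-0.0163],[-0.0038,0.0065,-0.016],[-0.0043,0.0069,-0.0157],[-0.0048,0.0074,-0.0154],[-0.0053,0.0078,-0.015],[-0.0057,0.0082,-0.0146],[-0.0062,0.0086,-0.0142],[-0.0067,0.009,-0.0137],[-0.0071,0.0093,-0.0132]],"twist":[[-1.68,-1.7,-0.22],[-1.68,-1.7,-0.22],[-1.68,-1.7,-0.22],[-1.68,-1.7,-0.22],[-1.68,-1.7,-0.22],[-1.68,-1.7,-0.22],[-1.68,-1.7,-0.22],[-1.68,-1.7,-0.22],[-1.68,-1.7,-0.22],[-1.68,-1.7,-0.22],[-1.68,-1.7,-0.22],[-1.68,-1.7,-0.22],[-1.68,-1.7,-0.22],[-1.68,-1.7,-0.22],[-1.68,-1.7,-0.22],[-1.68,-1.7,-0.22]]}'
python3 - <<'E'
from h import *
snap('scene','s4'); im2,_=snap('top','t4'); im=np.load('/tmp/s4.npz')['im']
A=cv2.resize(im[160:360,290:460],(390,459)); B=cv2.resize(im2[160:320,230:440],(390,297)); C=np.zeros((459,390,3),np.uint8); C[:297]=B
cv2.imwrite('pics/c4.png',np.hstack([A,C])[:,:,::-1])
plan((659,-237,120),Rt(75,30,0),10)
E
```

```text
t: 14.43
ee_pos: [644.8, -85.9, 240.4]
orientation: [-1.828, -1.395, -1.043]
ft_force: [0.2, 0.2, -1.1]
width: 68.1
grasp_force: 30.0
t 14.5333 q [-0.56  0.65  1.6   0.98  1.45 -0.72] tcp [645.3 -86.6 241.3] F [ 0.2  0.4 -1.3] w 67.7
total twist [ 0.11  0.35 -0.21] dist [  17.9 -134.5 -130.8] local [-176.    52.9  -41.9]
[-17.6, 5.3, -4.2] [-17.6, 5.3, -4.2] [-17.6, 5.3, -4.2] [-17.6, 5.3, -4.2] [-17.6, 5.3, -4.2] [-17.6, 5.3, -4.2] [-17.6, 5.2, -4.3] [-17.6, 5.2, -4.3] [-17.6, 5.2, -4.3] [-17.6, 5.2, -4.3] 
twist/row [ 0.01  0.04 -0.02]
```

View pics/c4.png

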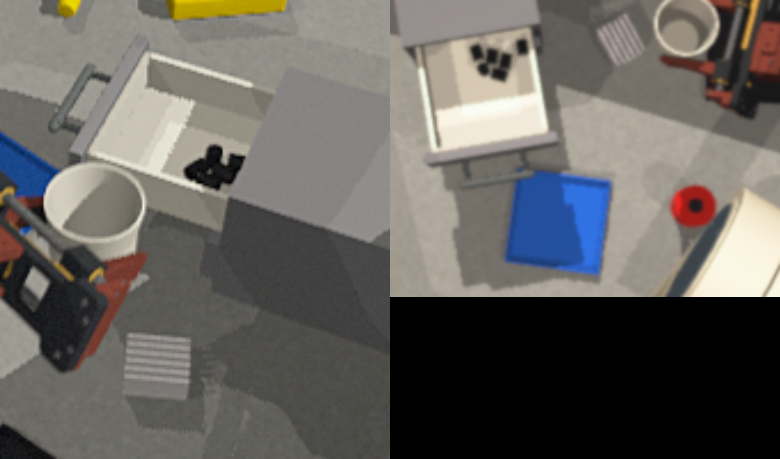

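Six capacitors are in the drawer, at right-panel pixels (476,52), (491,57), (484,68), (505,60), (499,72) and (521,46), and the cup is empty. Next is the tray.

```bash
python3 -m creep '{"delta_pos":[[-0.0176,0.0053,-0.0042],[-0.0176,0.0053,-0.0042],[-0.0176,0.0053,-0.0042],[-0.0176,0.0053,-0.0042],[-0.0176,0.0053,-0.0042],[-0.0176,0.0053,-0.0042],[-0.0176,0.0053,-0.0042],[-0.0176,0.0053,-0.0042],[-0.0176,0.0053,-0.0042],[-0.0176,0.0053,-0.0042],[0,0,0],[0,0,0]],"twist":[[0,0,0],[0,0,0],[0,0,0],[0,0,0],[0,0,0],[0,0,0],[0,0,0],[0,0,0],[0,0,0],[0,0,0],[0,0,0],[0,0,0]]}'
python3 - <<'E'
from h import *
snap('top','t5'); snap('scene','s5')
for f in('t5','s5'):
    p,ok,im=cloud(f); Z=p[...,2]; m=ok&(Z>145)&(Z<175)&(im.min(2)>110)&(np.hypot(p[...,0]-659,p[...,1]+237)<50); q=p[m]
    print(f,len(q),cv2.minEnclosingCircle(q[:,:2].astype(np.float32)))
    k=q[:,2]>155; r=q[k]; A=np.c_[r[:,:2]-[659,-237],np.ones(len(r))]; print(np.linalg.lstsq(A,r[:,2],rcond=None)[0])
plan((659,-237,47.5),Rt(75,30,0),6)
E
```

```text
t: 15.53
ee_pos: [661.9, -217.8, 108.1]
orientation: [-1.823, -1.391, -1.042]
ft_force: [-0.0, 0.4, -0.6]
width: 68.3
grasp_force: 30.0
t5 209 ((660.4547119140625, -233.74835205078125), 39.9927864074707)
[-1.82989066e-02 -1.83820387e-03  1.59560066e+02]
s5 382 ((658.8873901367188, -230.92726135253906), 38.21585464477539)
[ 4.29281830e-03 -3.79074339e-03  1.59011971e+02]
t 15.6333 q [-0.69  0.93  1.37  0.9   1.5  -0.82] tcp [ 662.4 -217.4  109.6] F [-0.9 -0.5 -0.5] w 68.0
total twist [-0.19  0.18 -0.29] dist [  0.9  -3.7 -71.6] local [-63.6   2.3  33.1]
[-10.6, 0.4, 5.5] [-10.6, 0.4, 5.5] [-10.6, 0.4, 5.5] [-10.6, 0.3, 5.5] [-10.6, 0.3, 5.5] [-10.6, 0.3, 5.5] 
twist/row [-0.03  0.03 -0.05]
```

```bash
python3 -m creep '{"delta_pos":[[-0.0106,0.0004,0.0055],[-0.0106,0.0004,0.0055],[-0.0106,0.0004,0.0055],[-0.0106,0.0003,0.0055],[-0.0087,0.0003,0.0045],[-0.006,0.0003,0.003],[-0.0035,0,0.002],[-0.002,0,0.0012],[0,0,0],[0,0,0]],"twist":[[0,0,0],[0,0,0],[0,0,0],[0,0,0],[0,0,0],[0,0,0],[0,0,0],[0,0,0],[0,0,0],[0,0,0]]}'
```

```text
t: 16.47
ee_pos: [663.4, -222.1, 38.8]
orientation: [-1.824, -1.394, -1.043]
ft_force: [0.9, 0.4, 0.4]
width: 67.9
grasp_force: 30.0
```

```bash
python3 -m creep '{"delta_pos":[[-0.0009,0,0.0005],[-0.0007,0,0.0004],[0,0,0]],"twist":[[0,0,0],[0,0,0],[0,0,0]]}'
```

```text
t: 16.72
ee_pos: [663.4, -222.1, 37.2]
orientation: [-1.824, -1.395, -1.044]
ft_force: [0.3, -0.5, -0.2]
width: 67.7
grasp_force: 30.0
```

```bash
python3 -m creep '{"delta_pos":[[-0.0006,0,0.0003],[-0.0006,0,0.0003],[0,0,0]],"twist":[[0,0,0],[0,0,0],[0,0,0]]}'
```

```text
t: 16.97
ee_pos: [663.4, -222.1, 37.1]
orientation: [-1.822, -1.394, -1.045]
ft_force: [-2.2, 0.5, 8.4]
width: 67.8
grasp_force: 30.0
```

Contact, with 8 N upward. I'll release and back out along the tool axis.

```bash
python3 -m creep '{"delta_pos":[[0,0,0],[0,0,0],[0,0,0],[0,0,0],[0,0,0],[0,0,0],[0,0,-0.008],[0,0,-0.015],[0,0,-0.02],[0,0,-0.025],[0,0,-0.025],[0,0,-0.025],[0,0,-0.025],[0,0,-0.01],[0,0,0]],"twist":[[0,0,0],[0,0,0],[0,0,0],[0,0,0],[0,0,0],[0,0,0],[0,0,0],[0,0,0],[0,0,0],[0,0,0],[0,0,0],[0,0,0],[0,0,0],[0,0,0],[0,0,0]]}' 1
python3 - <<'E'
from h import *
snap('top','t6'); snap('scene','s6')
for f in('t6','s6'):
    p,ok,im=cloud(f); Z=p[...,2]; m=ok&(Z>80)&(Z<98)&(im.min(2)>110)&(np.hypot(p[...,0]-659,p[...,1]+237)<60); q=p[m]
    print(f,len(q),cv2.minEnclosingCircle(q[:,:2].astype(np.float32)),np.median(q[:,2]))
a=np.radians(9.84); ex=np.array([np.cos(a),np.sin(a),0]); ey=np.array([-np.sin(a),np.cos(a),0])
print('handle',484*ex+55.5*ey)
plan((500,-230,230),Rt(75,60,0),12)
E
```

```text
t: 18.22
ee_pos: [629.1, -353.5, 114.4]
orientation: [-1.828, -1.396, -1.046]
ft_force: [-0.0, 0.5, -0.1]
width: 87.4
grasp_force: 0.0
t6 109 ((659.6290283203125, -236.2864532470703), 38.08253479003906) 87.60052786141182
s6 186 ((658.7098388671875, -236.16574096679688), 38.52213668823242) 87.13628060375686
handle [467.39498776 137.39787268   0.        ]
t 18.3167 q [-0.84  1.01  1.18  0.81  1.67 -0.81] tcp [ 629.  -349.9  112.2] F [-0.7  0.1 -0.9] w 87.8
total twist [ -0.2  -29.78  -0.29] dist [-126.6  129.1  101.3] local [ 132.9 -156.4   28.7]
[11.1, -13.0, 2.4] [11.2, -13.0, 1.9] [11.3, -13.0, 1.4] [11.3, -13.0, 0.9] [11.3, -13.0, 0.4] [11.4, -13.0, -0.1] [11.3, -13.0, -0.6] [11.3, -13.0, -1.1] [11.3, -13.0, -1.5] [11.2, -13.0, -2.0] [11.1, -13.0, -2.5] [11.0, -13.0, -3.0] 
twist/row [-0.02 -2.48 -0.02]
```

The cup stands at (659,-236) with its rim at 87–88 mm, so it's upright in the tray. Next I'll go round to the drawer front.

```bash
python3 -m creep '{"delta_pos":[[0.0111,-0.013,0.0024],[0.0112,-0.013,0.0019],[0.0113,-0.013,0.0014],[0.0113,-0.013,0.0009],[0.0113,-0.013,0.0004],[0.0114,-0.013,-0.0001],[0.0113,-0.013,-0.0006],[0.0113,-0.013,-0.0011],[0.0113,-0.013,-0.0015],[0.0112,-0.013,-0.002],[0.0111,-0.013,-0.0025],[0.011,-0.013,-0.003]],"twist":[[0,-2.48,0],[0,-2.48,0],[0,-2.48,0],[0,-2.48,0],[0,-2.48,0],[0,-2.48,0],[0,-2.48,0],[0,-2.48,0],[0,-2.48,0],[0,-2.48,0],[0,-2.48,0],[0,-2.48,0]]}' 0
python3 - <<'E'
from h import *
plan((425,130,200+19),Rt(99.84,89.99,0),18)
E
```

```text
t: 19.32
ee_pos: [501.9, -218.6, 213.7]
orientation: [-2.19, -1.679, -0.579]
ft_force: [0.7, 0.6, 0.5]
width: 11.3
grasp_force: 0.0
t 19.3167 q [-0.69  0.44  1.74  0.5   1.25 -0.66] tcp [ 501.9 -218.6  213.7] F [0.7 0.6 0.5] w 11.3
total twist [  6.06 -29.57 -24.3 ] dist [-76.9 348.6 -13.7] local [ 267.3 -164.   171.3]
[14.8, -9.1, 9.5] [15.3, -8.7, 9.1] [15.8, -8.3, 8.7] [16.2, -7.9, 8.3] [16.6, -7.4, 7.9] [17.0, -7.0, 7.5] [17.4, -6.5, 7.0] [17.7, -6.1, 6.5] [18.0, -5.6, 6.1] [18.3, -5.2, 5.6] [18.6, -4.7, 5.1] [18.9, -4.2, 4.6] [19.1, -3.7, 4.0] [19.3, -3.3, 3.5] [19.4, -2.8, 3.0] [19.6, -2.3, 2.4] [19.7, -1.8, 1.9] [19.8, -1.4, 1.3] 
twist/row [ 0.34 -1.64 -1.35]
```

```bash
python3 -m creep '{"delta_pos":[[0.0148,-0.0091,0.0095],[0.0153,-0.0087,0.0091],[0.0158,-0.0083,0.0087],[0.0162,-0.0079,0.0083],[0.0166,-0.0074,0.0079],[0.017,-0.007,0.0075],[0.0174,-0.0065,0.007],[0.0177,-0.0061,0.0065],[0.018,-0.0056,0.0061],[0.0183,-0.0052,0.0056],[0.0186,-0.0047,0.0051],[0.0189,-0.0042,0.0046],[0.0191,-0.0037,0.004],[0.0193,-0.0033,0.0035],[0.0194,-0.0028,0.003],[0.0196,-0.0023,0.0024],[0.0197,-0.0018,0.0019],[0.0198,-0.0014,0.0013],[0,0,0]],"twist":[[0.34,-1.64,-1.35],[0.34,-1.64,-1.35],[0.34,-1.64,-1.35],[0.34,-1.64,-1.35],[0.34,-1.64,-1.35],[0.34,-1.64,-1.35],[0.34,-1.64,-1.35],[0.34,-1.64,-1.35],[0.34,-1.64,-1.35],[0.34,-1.64,-1.35],[0.34,-1.64,-1.35],[0.34,-1.64,-1.35],[0.34,-1.64,-1.35],[0.34,-1.64,-1.35],[0.34,-1.64,-1.35],[0.34,-1.64,-1.35],[0.34,-1.64,-1.35],[0.34,-1.64,-1.35],[0,0,0]]}'
python3 - <<'E'
from h import *
plan((425,130,97+19),Rt(99.84,89.99,0),6)
E
```

```text
t: 20.9
ee_pos: [424.5, 131.2, 199.9]
orientation: [-2.016, -2.408, 0.0]
ft_force: [0.2, 1.0, 0.1]
width: 0.2
grasp_force: 0.0
t 20.9 q [0.27 0.19 2.03 0.   0.92 0.09] tcp [424.5 131.2 199.9] F [0.2 1.  0.1] w 0.2
total twist [-0.04 -0.04  0.27] dist [   0.5   -1.2 -102.9] local [ -1.3   0.3 102.9]
[-0.2, 0.1, 17.2] [-0.2, 0.1, 17.2] [-0.2, 0.1, 17.2] [-0.2, 0.0, 17.2] [-0.2, 0.0, 17.2] [-0.2, 0.0, 17.2] 
twist/row [-0.01 -0.01  0.05]
```

```bash
python3 -m creep '{"delta_pos":[[0,0,0.0172],[0,0,0.0172],[0,0,0.0172],[0,0,0.0172],[0,0,0.0172],[0,0,0.0172],[0,0,0],[0,0.004,0],[0,0.004,0],[0,0.004,0],[0,0.004,0],[0,0.004,0],[0,0.004,0],[0,0.004,0],[0,0.006,0],[0,0.008,0],[0,0.008,0],[0,0.008,0],[0,0.008,0],[0,0.008,0]],"twist":[[0,0,0],[0,0,0],[0,0,0],[0,0,0],[0,0,0],[0,0,0],[0,0,0],[0,0,0],[0,0,0],[0,0,0],[0,0,0],[0,0,0],[0,0,0],[0,0,0],[0,0,0],[0,0,0],[0,0,0],[0,0,0],[0,0,0],[0,0,0]]}'
python3 -m creep '{"delta_pos":[[0,0.008,0],[0,0.008,0],[0,0.008,0],[0,0.008,0],[0,0.008,0],[0,0.008,0],[0,0.006,0],[0,0.005,0],[0,0,0]],"twist":[[0,0,0],[0,0,0],[0,0,0],[0,0,0],[0,0,0],[0,0,0],[0,0,0],[0,0,0],[0,0,0]]}'
python3 - <<'E'
from h import *
im,d=snap('scene','s7'); im2,_=snap('top','t7'); cv2.imwrite('pics/c7.png',np.hstack([cv2.resize(im[140:340,280:520],(480,400)),cv2.resize(im2[90:290,210:350],(280,400))])[:,:,::-1])
o=get_obs(); print(o['ee_pos'],o['ft_force'])
E
```

```text
t: 22.57
ee_pos: [500.5, 140.6, 97.6]
orientation: [-2.024, -2.402, -0.003]
ft_force: [-0.8, 0.0, 1.3]
width: 0.3
grasp_force: 0.7
t: 23.32
ee_pos: [559.2, 150.7, 97.9]
orientation: [2.024, 2.402, 0.005]
ft_force: [0.2, 0.0, 0.4]
width: 0.3
grasp_force: 0.0
[558.10366284 150.52793454  97.81330155] [-0.40233235 -0.22048273  0.51499361]
```

View pics/c7.png

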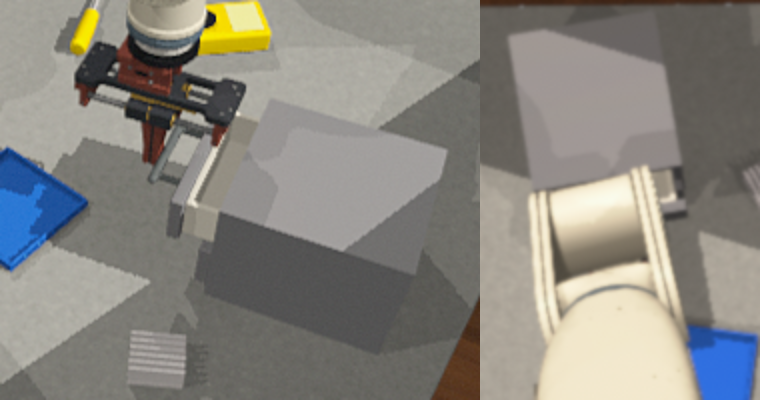

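The drawer is now mostly shut, with the fingers on the handle bar at (155,145). I'll carry on gently until it stops.

```bash
python3 -m creep '{"delta_pos":[[0,0.005,0],[0,0.006,0],[0,0.006,0],[0,0.006,0],[0,0.005,0],[0,0.004,0],[0,0,0]],"twist":[[0,0,0],[0,0,0],[0,0,0],[0,0,0],[0,0,0],[0,0,0],[0,0,0]]}'
python3 -m creep '{"delta_pos":[[0,0.002,0],[0,0.002,0],[0,0.001,0],[0,0,0]],"twist":[[0,0,0],[0,0,0],[0,0,0],[0,0,0]]}'
```

```text
t: 24.0
ee_pos: [590.7, 156.1, 97.9]
orientation: [2.024, 2.402, 0.005]
ft_force: [0.4, -0.1, 0.1]
width: 0.8
grasp_force: 0.0
t: 24.33
ee_pos: [594.4, 156.8, 97.9]
orientation: [-2.025, -2.402, -0.003]
ft_force: [-0.3, 0.2, -0.1]
width: 0.7
grasp_force: 0.0
```

```bash
python3 -m creep '{"delta_pos":[[0,0.0015,0],[0,0.0015,0],[0,0,0]],"twist":[[0,0,0],[0,0,0],[0,0,0]]}'
python3 - <<'E'
from h import *
snap('scene','s8'); p,ok,im=cloud('s8'); a=np.radians(9.84); ex=np.array([np.cos(a),np.sin(a),0]); ey=np.array([-np.sin(a),np.cos(a),0])
s,t,z=p@ex,p@ey,p[...,2]; m=ok&(t>-45)&(t<155)&(z>90)&(z<160)&(s>600)&(s<720)
for lo in range(620,710,4):
    k=m&(s>=lo)&(s<lo+4)&(z>100)
    if k.sum(): print(lo,k.sum(),np.percentile(z[k],[5,50,95]).round())
E
```

```text
t: 24.58
ee_pos: [597.5, 157.3, 97.8]
orientation: [-2.025, -2.402, -0.003]
ft_force: [0.3, 0.1, 0.3]
width: 0.4
grasp_force: 0.1
620 30 [108. 131. 156.]
624 61 [111. 116. 155.]
628 59 [113. 116. 118.]
632 55 [111. 114. 117.]
636 13 [108. 113. 116.]
640 11 [108. 113. 117.]
644 13 [109. 114. 116.]
648 12 [109. 112. 115.]
652 12 [109. 113. 116.]
656 10 [111. 113. 115.]
660 4 [111. 113. 114.]
664 67 [106. 135. 138.]
668 86 [110. 136. 138.]
672 93 [111. 136. 138.]
676 92 [108. 135. 139.]
680 49 [109. 148. 150.]
684 82 [110. 148. 151.]
688 84 [112. 148. 150.]
692 112 [111. 148. 151.]
696 136 [114. 148. 150.]
700 143 [113. 148. 151.]
704 139 [113. 148. 151.]
708 143 [113. 148. 152.]
```

```bash
python3 -m creep '{"delta_pos":[[0,0.0012,0],[0,0.0012,0],[0,0,0]],"twist":[[0,0,0],[0,0,0],[0,0,0]]}'
python3 -m creep '{"delta_pos":[[0,0.001,0],[0,0.001,0],[0,0,0]],"twist":[[0,0,0],[0,0,0],[0,0,0]]}'
```

```text
t: 24.88
ee_pos: [599.5, 157.7, 97.8]
orientation: [-2.024, -2.402, -0.003]
ft_force: [-1.6, -0.1, 0.7]
width: 0.1
grasp_force: 0.7
t: 25.13
ee_pos: [599.6, 157.7, 97.7]
orientation: [-2.023, -2.4, 0.002]
ft_force: [-7.2, -0.9, 6.0]
width: 0.5
grasp_force: 4.1
```

The stop is reached, with force rising and position held. One last small press, then back off and up.

```bash
python3 -m creep '{"delta_pos":[[0,0.001,0],[0,0,0],[0,-0.004,0],[0,-0.008,0],[0,-0.015,0],[0,-0.02,0],[0,-0.02,0],[0,-0.01,0],[0,0,-0.02],[0,0,-0.03],[0,0,-0.03],[0,0,-0.02],[0,-0.02,0],[0,-0.03,0],[0,-0.02,0],[0,0,0],[0,0,0]],"twist":[[0,0,0],[0,0,0],[0,0,0],[0,0,0],[0,0,0],[0,0,0],[0,0,0],[0,0,0],[0,0,0],[0,0,0],[0,0,0],[0,0,0],[0,0,0],[0,0,0],[0,0,0],[0,0,0],[0,0,0]]}'
python3 - <<'E'
from h import *
im,d=snap('scene','s9'); snap('top','t9')
A=cv2.resize(im[100:460,140:520],(760,600)); cv2.imwrite('pics/c9.png',A[:,:,::-1])
a=np.radians(9.84); ex=np.array([np.cos(a),np.sin(a),0]); ey=np.array([-np.sin(a),np.cos(a),0])
p,ok,_=cloud('s9'); s,t,z=p@ex,p@ey,p[...,2]; m=ok&(t>-45)&(t<155)&(z>131)&(z<142)&(s>600)&(s<720); print(np.percentile(s[m],[2,10,50,90]).round(1))
E
```

```text
t: 26.55
ee_pos: [457.6, 133.2, 198.1]
orientation: [2.024, 2.402, 0.005]
ft_force: [1.2, 0.8, 0.2]
width: 0.5
grasp_force: 0.0
[667.4 668.7 674.7 693.6]
```

View pics/c9.png

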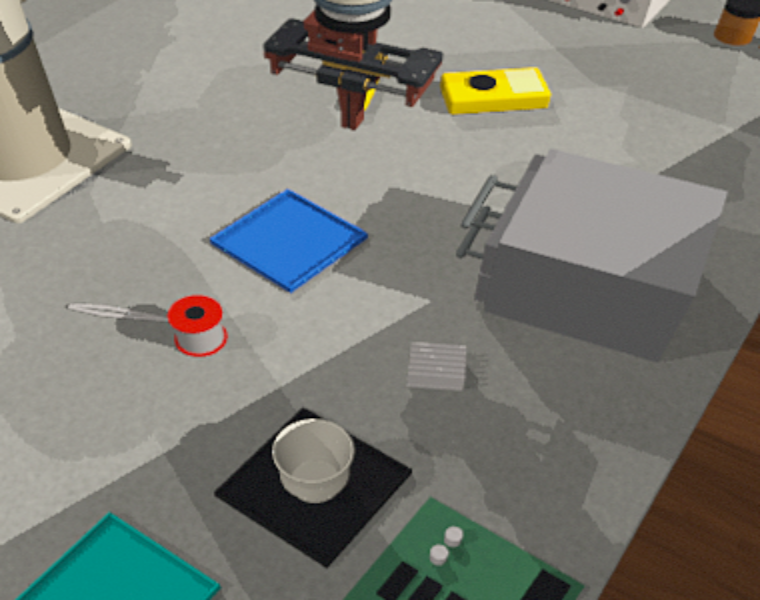

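The drawer is flush with the cabinet at (515,210). The empty cup stands upright in the black tray at (315,460), and the bystanders haven't moved. I'm handing the job in.

```bash
python3 -c "from workcell import *; print(close_job())"
```

```text
the job is handed in; nothing more can be done
None
```

The job is done and handed in: all six capacitors are in the top drawer, which is fully shut, and the empty cup stands upright in the black tray with nothing else on the bench disturbed (about 27 s of the 69 s used).

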